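# Turn the picture frame on its pins and hold it up level

## Task

The small wooden picture frame hangs by its two steel pins in the notches of the turning stand, with its open recess facing down. Turn it over on its pins, in the stand, so that the open recess faces up; then lift it straight up out of the notches and finish while still holding it there in the gripper, level and still, about 10 cm above where it hung, so that moss can be bedded into it. Leave the moss cushions, the tape roll and the brush where they lie.

Things in the scene. Friction and masses are not known exactly. Their poses are not given: they have to be found in the camera images.
- frame_center (a point): centre of the loose brown wooden picture frame, a shallow open box 60 mm wide (x), 150 mm long (y), 20 mm thick (z), 0.1 to 0.2 kg. z points out of its closed back (thin board 2 mm below the rim, with a steel hanger plate): up at the start, down at the end. The other face is a recess 15 mm deep inside a 7 mm rim. Its 60 mm width can be gripped from above half-way along.
- notch_mid (a point): point fixed in the turning stand, half-way between its two notches on the line of the pins, 80 mm above the bench; y runs along the pins, x level across them. Each notch is 9.5 mm wide and open at the top; the pins lie on its floor, 76 mm above the bench, and must rise 20 mm to leave it.
- frame: the same frame; origin and axes as frame_center. A round steel pin, 8 mm across and 28 mm long, stands out of the middle of each short end, along y through the centre. It turns freely all the way round on the pins, is balanced there, and friction keeps it at whatever angle it is left.
- stand: the wooden turning stand, screwed to the bench; origin on the bench under notch_mid, same axes. Base board 130 (x) by 250 (y) by 16 mm high. Two uprights, each 56 mm wide (x), 18 mm thick and 95.5 mm high, centred 87 mm either side along y; between their inner faces (156 mm apart) there is nothing but the frame above the base board.
- moss_a: round cushion of green moss, 56 mm across, 32 mm high, on the far side of the stand; origin at its underside; to be left alone
- moss_b: round cushion of green moss, 52 mm across, 30 mm high, on the far side of the stand; origin at its underside; to be left alone
- tape: roll of masking tape lying flat, 104 mm across, 24 mm high, on the left of the bench; origin at its underside; to be left alone
- brush: flat brush lying on the bench, 197 mm long (its y), 40 mm wide, 11 mm high, right of the stand; origin at its underside; to be left alone

How it is judged:
By the outcome, as a careful person would: the job done as asked, in the order asked, and still so for the second after the job is handed in, while the arm keeps its last pose, push and grip.
It also fails if it takes over 61 s, if anything falls off the work surface, if the arm or the gripper's body presses on something with over 40 N, if the wrist force passes 120 N, or if a joint passes its speed limit or range.

## Robot

A 6-joint arm with a two-finger parallel gripper is mounted at the origin on a cart in front of the work surface, level with it; the furniture and walls round the work are solid. World frame = base frame: x ahead of the robot, y to its left, z up, the work surface at z = 0. Lengths are in m, angles in rad, forces in N, time in s.
With the tool pointing down it reaches from about 0.275 to 0.775 m from the base axis. Payload 14.6 kg.
Tool frame: the origin (TCP) lies on the centre line of the jaws, within the pads' length; the fingertips stand robot.tip_reach ahead of it and the grasp point (between the pads) lies 6 mm ahead of it (robot.tip_reach is the distance from the TCP to the fingertips, in m); x points along the fingers, y is the direction in which the jaws open and shut, and the axes are right-handed (so a half turn about x gives the same grasp; the last joint's range is limited). The gripper opens to 85 mm and grips with 20 to 120 N. Pads are 22 mm wide; open, the fingers measure 114 mm over their backs; the gripper's body (76 mm by 85 mm) begins 54 mm behind the grasp point. The pads swing forward as they close: fully open they stand 13 mm farther back than shut.
Start: joints at [-1.414, 0.263, -0.048, 1.259, 0, 1.415], TCP at [0.161, -0.5, 0.256] pointing down, gripper open.
Joint ranges: [-2.65, 2.65], [-0.89, 1.7], [-1.18, 1.37], [-2.13, 2.11], [-1.35, 1.29], [-3.14, 3.14]. Speed limits (rad/s): [1.89, 1.89, 2.57, 2.79, 3.14, 3.14].

## Interface

Orientations are given as a rotation vector (axis times angle).
In Python, from station import get_state, vision, robot gives the robot as it stands.
- The arm moves only by the tool apply_moves, never from a script. Its argument "series" is a list that holds one entry, the list of rows, each a list of 5 numbers: the shift along the world's x, y, z in mm, then the turn about the world's z in rad, then the closure, from 0 (fully open) to 1 (shut). A call has 1 to 20 rows; each row shifts and turns the commanded pose from where the row before left it; what a row does not reach is not made up. A row lasts 1/12 s, in which the tool goes at most 41.7 mm and 7.16 degrees, less where a joint would pass 70% of its speed; a pose out of reach is approached as far as the arm can. A call is refused whole if a number of a shift passes 41.7 or a number of a turn 0.125, either way. A call with a gripper value outside its range is refused whole. The fingers move at their own pace and stop on an object; the grip force is fixed at half the most. Time passes only in rows, so rows that do not move let the fingers close. It gives the time, the measured TCP pose, the force and the opening at its end, in the units of the state.
- get_state(): the state, without advancing time (a new reading comes with each control period).
- vision.capture(name): name is "scene" or "top" or "wrist"; returns the picture (384x512x3 uint8, red, green, blue); there is no depth.
- vision.calibration(name): a dict with "K" (3x3 intrinsics, pixels), "R" (3x3) and "t" (3): a world point X has camera coordinates R X + t. Camera axes: x right, y down, z forward; pixel columns grow to the right and rows downward; lengths in m; the calibration is good to about 2 mm. A picture is of the moment at which its call begins: read the wrist's pose just before it. calibration takes no time and is no camera call; for the wrist camera it gives the pose at the moment of the call.
- robot.sign_off(): hands the job in, once; it reports no verdict.
The state is a dict: "clock": time; "qpos": joint angles; "qvel": joint speeds; "effort": joint torques, N m; "ee_pos": TCP position; "tcp_rot": TCP orientation; "force": force on the tool from outside, world axes, zero at the start; "wrist_torque": the same for the moment, N m; "grip_width": opening from 0.0 (shut) to 1.0 (fully open).
Only numpy, scipy, OpenCV 4.12 (cv2) and the standard library are available. Lean on these libraries where they do the work, as an engineer would, in place of code of your own. Each camera call takes 0.05 s, during which the arm holds its last target. There are 200 camera calls.

## Working session

There is one attempt and no reset: what is moved stays moved. The work goes in short steps, Python scripts to look and compute and a tool call to move; the robot and the scene stay as the last step left them, time stands still between calls to the robot, and variables do not carry over. Pictures are saved under pics/ and viewed, about 8 in all and at most 12, crops included, and the job is handed in when it is done.

Besides the shell and the picture viewer there is one more tool, called after "Request:" as name([rows], argument=value, ...), one row to a line, values as JSON. apply_moves: Moves the arm, as the interface text tells. Its arguments: {"type":"object","properties":{"series":{"type":"array","items":{"type":"array","items":{"type":"array","items":{"type":"number"}}}}},"required":["series"]}

```bash
mkdir -p pics; ls; python3 - <<'E'
from station import get_state, vision, robot
import cv2,numpy as np
s=get_state(); print(s, robot.tip_reach)
for n in("top","scene"):
    im=vision.capture(n); cv2.imwrite(f"pics/{n}0.png",im[...,::-1]); c=vision.calibration(n); print(n,c)
    np.save(f"pics/{n}0.npy",im)
a=cv2.imread("pics/top0.png");b=cv2.imread("pics/scene0.png")
E
```

```text
pics
{'clock': 0.0, 'qpos': array([-1.41433579e+00,  2.63494612e-01, -4.89654037e-02,  1.25940964e+00,
       -3.30347554e-05,  1.41553073e+00]), 'qvel': array([-8.82432762e-04,  1.18424934e-03, -7.46165761e-05,  6.78157948e-05,
        1.32961975e-03,  1.24680522e-03]), 'effort': array([ 1.92417174e-03, -6.37614727e+01,  3.84568477e+01,  1.36333733e-02,
        5.46669901e-05, -1.94907727e-06]), 'ee_pos': array([ 0.16097996, -0.49942699,  0.25582932]), 'tcp_rot': array([ 2.05367415,  0.3238306 , -2.05374416]), 'force': array([-1.00519823, -0.18782145,  0.17900831]), 'wrist_torque': array([-0.0042855 ,  0.03566016,  0.01784228]), 'grip_width': 1.0004831829880472} 0.025
top {'K': array([[371.71679251,   0.        , 254.25065985],
       [  0.        , 371.71679251, 184.60539557],
       [  0.        ,   0.        ,   1.        ]]), 'R': array([[ 0.02109156, -0.99960155, -0.0187585 ],
       [-0.99505697, -0.01916715, -0.09743844],
       [ 0.09704007,  0.0207209 , -0.99506476]]), 't': array([0.03562559, 0.55918909, 0.9693476 ])}
scene {'K': array([[371.75694135,   0.        , 254.20019022],
       [  0.        , 371.75694135, 189.41571612],
       [  0.        ,   0.        ,   1.        ]]), 'R': array([[-0.79563489, -0.60577178,  0.00238119],
       [-0.46385201,  0.6066965 , -0.64557004],
       [ 0.38962345, -0.51474257, -0.76369736]]), 't': array([0.45445713, 0.27459498, 0.9172096 ])}
```

View pics/top0.png

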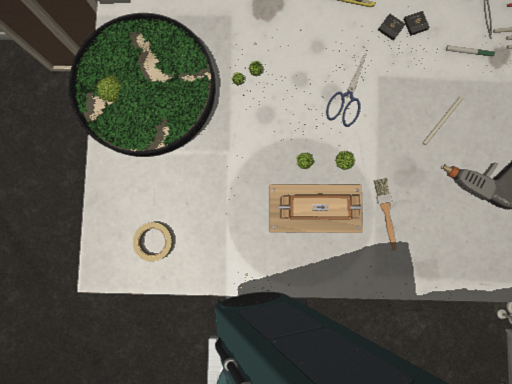

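View pics/scene0.png

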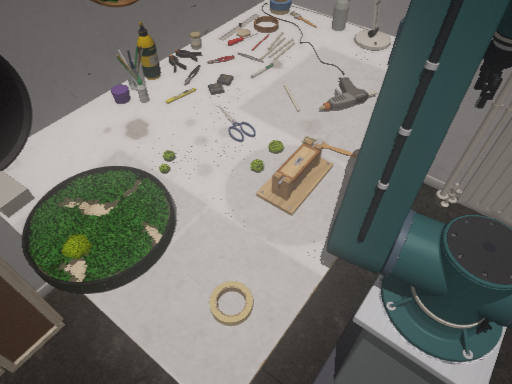

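Top view: the base board spans about px (269–362, 184–233), with the frame at about (320, 207), back up. The moss is at (305,160) and (345,160), the brush at (385,205) and the tape at (154,241). Next I measure the board corners.

```bash
cat > h.py <<'E'
import numpy as np, cv2
from station import get_state, vision, robot
def ray(c,uv,z):
    d=c["R"].T@np.linalg.solve(c["K"],[uv[0],uv[1],1.]); o=-c["R"].T@c["t"]
    return o+d*(z-o[2])/d[2]
def px(c,X):
    p=c["K"]@(c["R"]@np.asarray(X)+c["t"]); return p[:2]/p[2]
E
python3 - <<'E'
from h import *
c=vision.calibration("top"); im=np.load("pics/top0.npy")
hsv=cv2.cvtColor(im,cv2.COLOR_RGB2HSV)
m=((hsv[...,1]>60)&(hsv[...,0]<25)).astype(np.uint8)*255
roi=np.zeros_like(m); roi[175:240,262:369]=m[175:240,262:369]
cs,_=cv2.findContours(cv2.morphologyEx(roi,cv2.MORPH_CLOSE,np.ones((5,5))),0,2); k=max(cs,key=cv2.contourArea)
r=cv2.minAreaRect(k); P=np.array([ray(c,p,.016) for p in cv2.boxPoints(r)]); print(r,P,P.mean(0))
e=[np.linalg.norm(P[i]-P[i-1]) for i in range(4)];print(e)
for i in range(4):
    d=P[i]-P[i-1];print(np.degrees(np.arctan2(d[1],d[0])))
a=im[175:245,255:375][...,::-1]; cv2.imwrite("pics/crop0.png",cv2.resize(a,None,fx=6,fy=6,interpolation=cv2.INTER_CUBIC))
C=P.mean(0)
for n,z in(("notch",.08),): print(px(c,[C[0],C[1],z]))
E
```

```text
((315.4999694824219, 207.99998474121094), (92.99998474121094, 47.99999237060547), 0.0) [[ 0.43274319  0.00495342  0.016     ]
 [ 0.5619119   0.00717949  0.016     ]
 [ 0.56673603 -0.24366558  0.016     ]
 [ 0.43810587 -0.24276541  0.016     ]] [ 0.49987425 -0.11857452  0.016     ]
[np.float64(0.24777687138141996), np.float64(0.12918788903659703), np.float64(0.25089145630967574), np.float64(0.12863330382421104)]
91.24016015049709
0.9873273640604705
-88.89825206909332
179.5990430219973
[319.07527284 206.95440168]
```

View pics/crop0.png

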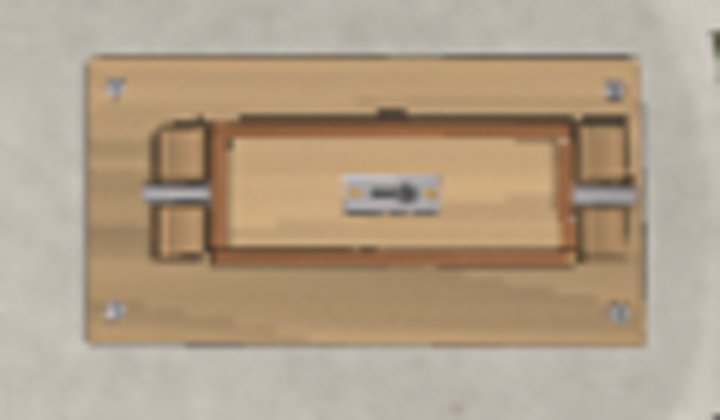

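```bash
python3 - <<'E'
from h import *
from scipy.spatial.transform import Rotation as Ro
s=get_state(); print(Ro.from_rotvec(s["tcp_rot"]).as_matrix().round(3))
c=vision.calibration("top")
for uv in((290.2,195),(351.3,195),(350.8,219.5),(290.2,219.5),(320.5,207.2)): print(ray(c,uv,.09).round(4))
# pin outer ends (crop): left (143,193), right (637,194) at z=.084
for u,v in((143,193),(637,194)): print(ray(c,(255+u/6,175+v/6),.08).round(4))
E
```

```text
[[-0.     0.307 -0.952]
 [ 0.001 -0.952 -0.307]
 [-1.    -0.001 -0.   ]]
[ 0.5279 -0.0449  0.09  ]
[ 0.5309 -0.197   0.09  ]
[ 0.47   -0.1955  0.09  ]
[ 0.4668 -0.0456  0.09  ]
[ 0.4989 -0.1206  0.09  ]
[ 0.4973 -0.0174  0.08  ]
[ 0.5011 -0.224   0.08  ]
```

Request:
apply_moves([
  [[20.2, 21, 0, -0.0163, 1], [20.2, 21, 0, -0.0163, 1], [20.2, 21, 0, -0.0163, 1], [20.2, 21, 0, -0.0163, 1], [20.2, 21, 0, -0.0163, 1], [20.2, 21, 0, -0.0163, 1], [20.2, 21, 0, -0.0163, 1], [20.2, 21, 0, -0.0163, 1], [20.2, 21, 0, -0.0163, 1], [20.2, 21, 0, -0.0163, 1], [20.2, 21, 0, -0.0163, 1], [20.2, 21, 0, -0.0163, 1], [20.2, 21, 0, -0.0163, 1], [20.2, 21, 0, -0.0163, 1], [20.2, 21, 0, -0.0163, 1], [20.2, 21, 0, -0.0163, 1], [20.2, 21, 0, -0.0163, 1], [20.2, 21, 0, -0.0163, 1], [0, 0, 0, 0, 1], [0, 0, 0, 0, 1]],
])

```text
clock: 1.77
ee_pos: [0.5251, -0.1207, 0.2557]
tcp_rot: [2.21, 0.023, -2.212]
force: [0.2, -0.1, -0.3]
grip_width: -0.002
```

```bash
cat > st.py <<'E'
from h import *
from scipy.spatial.transform import Rotation as Ro
s=get_state(); R=Ro.from_rotvec(s["tcp_rot"]).as_matrix()
print("t",s["clock"],"pos",s["ee_pos"].round(4),"yaw_y",np.arctan2(R[1,1],R[0,1]).round(4),"q",s["qpos"].round(3),"F",s["force"].round(1),"g",round(s["grip_width"],3))
E
python3 st.py
```

```text
t 1.7667 pos [ 0.5251 -0.1207  0.2557] yaw_y -1.5501 q [-0.377  0.288 -0.015  1.269 -0.     2.744] F [ 0.2 -0.1 -0.3] g -0.002
```

Request:
apply_moves([
  [[0, 0, -25, 0, 1], [0, 0, -25, 0, 1], [0, 0, -25, 0, 1], [0, 0, -25, 0, 1], [0, 0, -20, 0, 1], [0, 0, -10, 0, 1], [0, 0, -5, 0, 1], [0, 0, -5, 0, 1], [0, 0, -5, 0, 1], [0, 0, -5, 0, 1]],
])

```text
clock: 2.6
ee_pos: [0.525, -0.1222, 0.1066]
tcp_rot: [2.214, 0.019, -2.211]
force: [0.2, 0.1, 0.6]
grip_width: 0.002
```

Request:
apply_moves([
  [[0, 0, -4, 0, 1], [0, 0, -4, 0, 1], [0, 0, -4, 0, 1], [0, 0, -4, 0, 1], [0, 0, -4, 0, 1]],
])

```text
clock: 3.02
ee_pos: [0.5247, -0.1217, 0.0859]
tcp_rot: [2.212, 0.02, -2.212]
force: [-0.7, -0.2, -0.3]
grip_width: 0.005
```

```bash
python3 st.py; python3 - <<'E'
from h import *
im=vision.capture("scene"); cv2.imwrite("pics/s1.png",cv2.resize(im[120:230,230:370,::-1],None,fx=5,fy=5,interpolation=cv2.INTER_CUBIC))
E
```

```text
t 3.0167 pos [ 0.5247 -0.1217  0.0859] yaw_y -1.5523 q [-0.379  0.396 -0.339  0.835  0.     2.744] F [-0.7 -0.2 -0.3] g 0.005
```

View pics/s1.png

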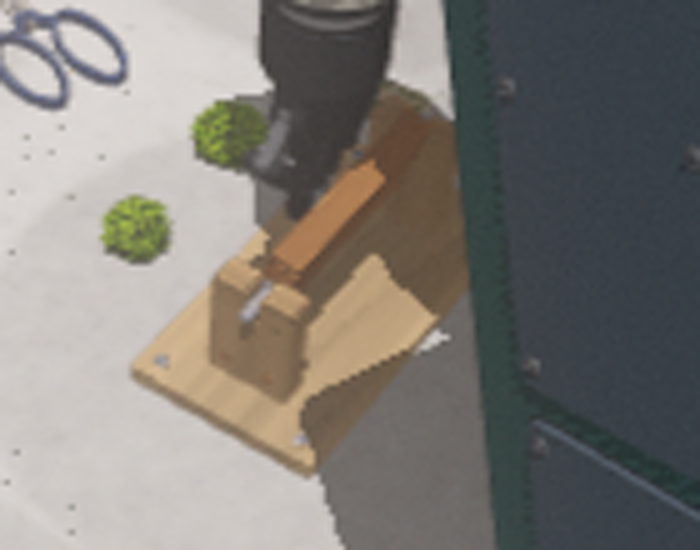

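Request:
apply_moves([
  [[0, 0, -4, 0, 1], [0, 0, -4, 0, 1], [0, 0, 0, 0, 1], [-2, 0, 0, 0, 1], [-2, 0, 0, 0, 1], [0, 0, 0, 0, 1]],
])

```text
clock: 3.57
ee_pos: [0.5215, -0.1218, 0.0787]
tcp_rot: [2.215, 0.02, -2.209]
force: [5.9, -0.0, -3.7]
grip_width: -0.0
```

Request:
apply_moves([
  [[10, 0, 0, 0, 1], [10, 0, 0, 0, 1], [0, 0, 20, 0, 1], [0, 0, 20, 0, 1], [0, 0, 20, 0, 1], [0, 0, 20, 0, 1], [0, 0, 10, 0, 1], [-20, 0, 0, 0, 1], [-20, 0, 0, 0, 1], [-20, 0, 0, 0, 1], [-20, 0, 0, 0, 1], [-7, 0, 0, 0, 1], [0, 0, 0, 0, 1], [0, 0, 0, 0, 1]],
])

```text
clock: 4.73
ee_pos: [0.4545, -0.1219, 0.1686]
tcp_rot: [2.213, 0.02, -2.211]
force: [-0.3, 0.0, -0.3]
grip_width: -0.0
```

```bash
python3 st.py; python3 - <<'E'
from h import *
im=vision.capture("scene"); a=cv2.resize(im[120:230,250:350,::-1],None,fx=5,fy=5,interpolation=cv2.INTER_CUBIC); im=vision.capture("top"); b=cv2.resize(im[160:250,262:372,::-1],None,fx=4,fy=4);b=cv2.copyMakeBorder(b,0,a.shape[0]-b.shape[0],0,0,0)
o=np.hstack([a,b]);o=o[:, :]; print(o.shape); cv2.imwrite("pics/s2.png",cv2.resize(o,(800,int(o.shape[0]*800/o.shape[1]))))
E
```

```text
t 4.7333 pos [ 0.4545 -0.1219  0.1686] yaw_y -1.5527 q [-0.436  0.218 -0.359  0.993  0.     2.688] F [-0.3  0.  -0.3] g -0.0
(550, 940, 3)
```

View pics/s2.png

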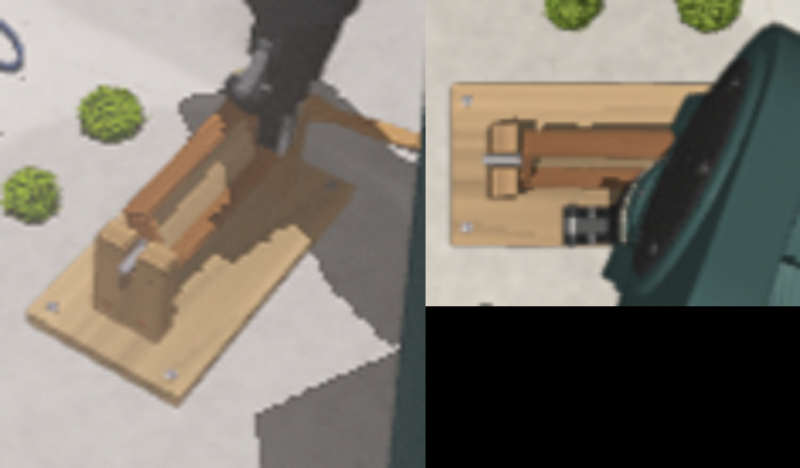

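The frame is already past vertical: the recess now faces up and towards the robot, at about 65° from level. I'll push the upper rim over to +x, then press it down.

Request:
apply_moves([
  [[0, 0, -20, 0, 1], [0, 0, -17, 0, 1], [10, 0, 0, 0, 1], [10, 0, 0, 0, 1], [5, 0, 0, 0, 1], [5, 0, 0, 0, 1], [5, 0, 0, 0, 1], [5, 0, 0, 0, 1], [5, 0, 0, 0, 1], [5, 0, 0, 0, 1], [5, 0, 0, 0, 1], [5, 0, 0, 0, 1], [5, 0, 0, 0, 1], [5, 0, 0, 0, 1], [0, 0, 0, 0, 1]],
])

```text
clock: 6.08
ee_pos: [0.5246, -0.1218, 0.1312]
tcp_rot: [2.213, 0.02, -2.212]
force: [0.1, -0.1, 0.4]
grip_width: 0.001
```

```bash
python3 st.py; cat > look.py <<'E'
from h import *
import sys
im=vision.capture("scene"); a=cv2.resize(im[120:230,250:350,::-1],None,fx=5,fy=5,interpolation=cv2.INTER_CUBIC); im=vision.capture("top"); b=cv2.resize(im[160:250,262:372,::-1],None,fx=4,fy=4);b=cv2.copyMakeBorder(b,0,a.shape[0]-b.shape[0],0,0,0)
o=np.hstack([a,b]); cv2.imwrite("pics/%s.png"%sys.argv[1],cv2.resize(o,(800,int(o.shape[0]*800/o.shape[1]))))
E
python3 look.py s3
```

```text
t 6.0833 pos [ 0.5246 -0.1218  0.1312] yaw_y -1.5522 q [-0.379  0.355 -0.266  0.949  0.     2.744] F [ 0.1 -0.1  0.4] g 0.001
```

View pics/s3.png

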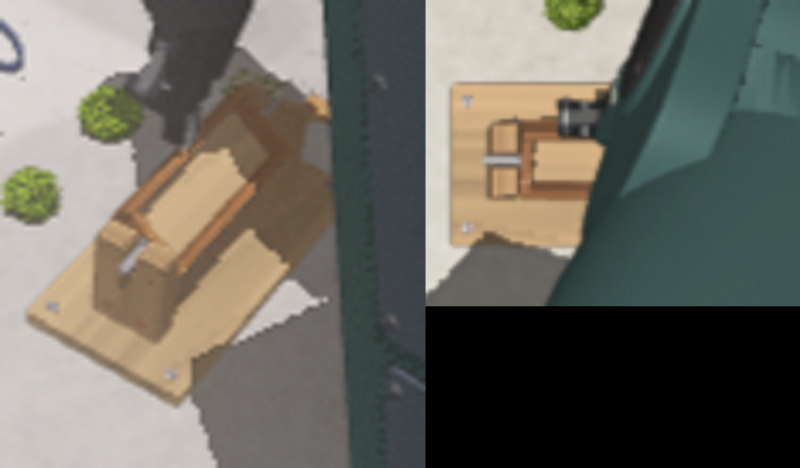

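The recess is now up, tilted about 30–35° with the +x rim high. I'll press it down to level.

Request:
apply_moves([
  [[0, 0, -3, 0, 1], [0, 0, -3, 0, 1], [0, 0, -3, 0, 1], [0, 0, -3, 0, 1], [0, 0, -3, 0, 1], [0, 0, 0, 0, 1]],
])

```text
clock: 6.68
ee_pos: [0.5228, -0.1215, 0.1154]
tcp_rot: [2.211, 0.021, -2.214]
force: [0.6, -0.2, -1.0]
grip_width: 0.003
```

Request:
apply_moves([
  [[0, 0, 15, 0, 1], [0, 0, 20, 0, 1], [0, 0, 20, 0, 1], [-6, 0, 0, 0.1208, 0], [-6, 0, 0, 0.1208, 0], [-6, 0, 0, 0.1208, 0], [-7, 1, 0, 0.1208, 0], [0, 0, 0, 0.1208, 0], [0, 0, 0, 0.1208, 0], [0, 0, 0, 0.1208, 0], [0, 0, 0, 0.1208, 0], [0, 0, 0, 0.1208, 0], [0, 0, 0, 0.1208, 0], [0, 0, 0, 0.1208, 0], [0, 0, 0, 0.1208, 0], [0, 0, 0, 0.1208, 0], [0, 0, 0, 0, 0], [0, 0, 0, 0, 0]],
])

```text
clock: 8.18
ee_pos: [0.4983, -0.1206, 0.1711]
tcp_rot: [1.199, 1.216, -1.199]
force: [-0.1, 0.3, -0.3]
grip_width: 1.002
```

```bash
python3 st.py; python3 - <<'E'
from h import *
im=vision.capture("scene"); a=cv2.resize(im[120:230,250:350,::-1],None,fx=4,fy=4,interpolation=cv2.INTER_CUBIC); im=vision.capture("wrist"); b=im[...,::-1].copy();c=vision.calibration("wrist")
for X in((.499,-.1205,.08),):print(px(c,X))
np.save("pics/w4.npy",im);np.savez("pics/w4c.npz",**c)
b=cv2.resize(b,(400,300));a=cv2.copyMakeBorder(a,0,0,0,0,0);b=cv2.copyMakeBorder(b,0,a.shape[0]-300,0,0,0)
cv2.imwrite("pics/s4.png",np.hstack([a,b]))
E
```

```text
t 8.1833 pos [ 0.4983 -0.1206  0.1711] yaw_y 0.0141 q [-0.396  0.285 -0.256  1.031 -0.     1.16 ] F [-0.1  0.3 -0.3] g 1.002
[255.943598   201.55031198]
```

View pics/s4.png

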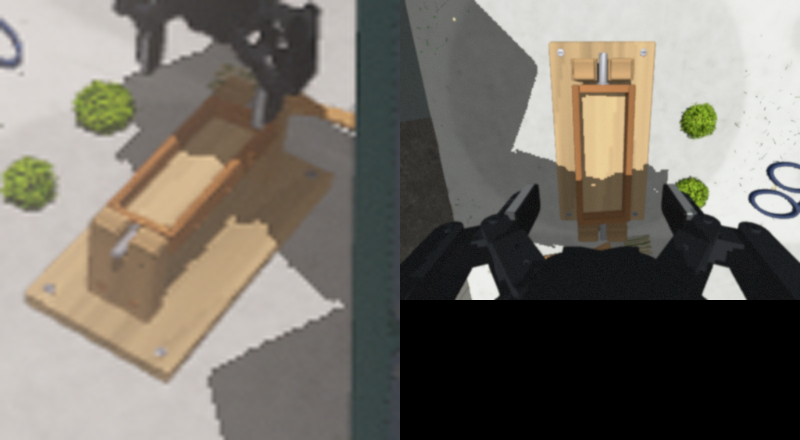

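```bash
python3 - <<'E'
from h import *
im=np.load("pics/w4.npy"); c=dict(np.load("pics/w4c.npz")); print(c["K"].round(1).tolist(),(-c["R"].T@c["t"]).round(4))
hsv=cv2.cvtColor(im,cv2.COLOR_RGB2HSV)
m=(hsv[...,1]>60)&(hsv[...,0]<25)
for r in (100,130,160,190): # base board edges
    k=np.where(m[r,150:360])[0]+150; a,b=ray(c,(k[0]-.5,r),.016),ray(c,(k[-1]+.5,r),.016); print(r,k[0],k[-1],a.round(4),b.round(4),((a+b)/2).round(4),np.linalg.norm(a-b).round(4))
# frame rim (redder/darker brown)
m2=(hsv[...,1]>130)&(hsv[...,0]<16)
for r in (125,140,160,180,200,220,240,260):
    k=np.where(m2[r,200:320])[0]+200
    if len(k)>2:
        a,b=ray(c,(k[0]-.5,r),.09),ray(c,(k[-1]+.5,r),.09); print("frame",r,k[0],k[-1],a.round(4),b.round(4),((a+b)/2).round(4))
E
```

```text
[[264.6, 0.0, 256.6], [0.0, 264.6, 190.3], [0.0, 0.0, 1.0]] [ 0.4986 -0.0488  0.2887]
100 193 323 [ 0.4359 -0.0386  0.016 ] [ 0.5637 -0.0369  0.016 ] [ 0.4998 -0.0377  0.016 ] 0.1279
130 196 321 [ 0.4373 -0.0672  0.016 ] [ 0.5642 -0.0655  0.016 ] [ 0.5007 -0.0663  0.016 ] 0.1269
160 197 319 [ 0.4367 -0.0977  0.016 ] [ 0.5646 -0.096   0.016 ] [ 0.5007 -0.0968  0.016 ] 0.1279
190 199 317 [ 0.4372 -0.1302  0.016 ] [ 0.5651 -0.1285  0.016 ] [ 0.5012 -0.1293  0.016 ] 0.1279
frame 125 221 299 [ 0.4724 -0.0584  0.09  ] [ 0.53   -0.0576  0.09  ] [ 0.5012 -0.058   0.09  ]
frame 140 222 299 [ 0.4728 -0.0692  0.09  ] [ 0.5307 -0.0684  0.09  ] [ 0.5017 -0.0688  0.09  ]
frame 160 223 298 [ 0.4732 -0.0841  0.09  ] [ 0.5308 -0.0834  0.09  ] [ 0.502  -0.0838  0.09  ]
frame 180 224 297 [ 0.4736 -0.0998  0.09  ] [ 0.5309 -0.099   0.09  ] [ 0.5023 -0.0994  0.09  ]
frame 200 224 296 [ 0.4733 -0.1161  0.09  ] [ 0.5311 -0.1153  0.09  ] [ 0.5022 -0.1157  0.09  ]
frame 220 225 296 [ 0.4737 -0.1332  0.09  ] [ 0.532  -0.1324  0.09  ] [ 0.5029 -0.1328  0.09  ]
frame 240 226 294 [ 0.4742 -0.1511  0.09  ] [ 0.5314 -0.1503  0.09  ] [ 0.5028 -0.1507  0.09  ]
frame 260 227 293 [ 0.4746 -0.1699  0.09  ] [ 0.5316 -0.1691  0.09  ] [ 0.5031 -0.1695  0.09  ]
```

Request:
apply_moves([
  [[2.5, 0, -20, 0, 0], [0, 0, -20, 0, 0], [0, 0, -20, 0, 0], [0, 0, -15, 0, 0], [0, 0, -8, 0, 0], [0, 0, -5, 0, 0], [0, 0, 0, 0, 0], [0, 0, 0, 0, 0]],
])

```text
clock: 8.95
ee_pos: [0.5014, -0.1208, 0.0838]
tcp_rot: [1.197, 1.217, -1.196]
force: [0.3, 0.2, 0.3]
grip_width: 1.002
```

```bash
python3 st.py;  python3 - <<'E'
from h import *
im=vision.capture("scene"); a=cv2.resize(im[120:230,250:350,::-1],None,fx=4,fy=4,interpolation=cv2.INTER_CUBIC); im=vision.capture("wrist"); b=cv2.resize(im[...,::-1],(400,300))
cv2.imwrite("pics/s5.png",np.hstack([a,cv2.copyMakeBorder(b,0,a.shape[0]-300,0,0,0)]))
E
```

```text
t 8.95 pos [ 0.5014 -0.1208  0.0838] yaw_y 0.0173 q [-0.394  0.364 -0.4    0.806  0.     1.159] F [0.3 0.2 0.3] g 1.002
```

View pics/s5.png

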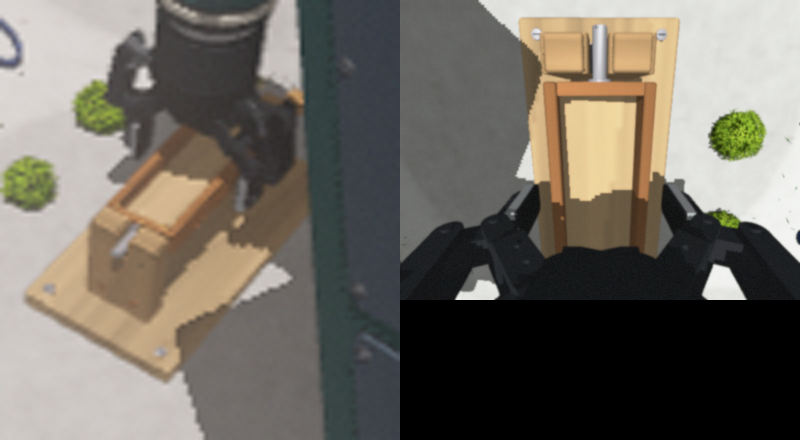

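Request:
apply_moves([
  [[0, 0, -4, 0, 0], [0, 0, 0, 0, 0.2], [0, 0, 0, 0, 0.25], [0, 0, 0, 0, 0.3], [0, 0, 0, 0, 0.35], [0, 0, 0, 0, 0.5], [0, 0, 0, 0, 1], [0, 0, 0, 0, 1], [0, 0, 0, 0, 1], [0, 0, 0, 0, 1]],
])

```text
clock: 9.88
ee_pos: [0.5011, -0.1207, 0.0798]
tcp_rot: [1.196, 1.217, -1.196]
force: [-3.5, 1.2, 7.5]
grip_width: 0.697
```

```bash
python3 st.py;  python3 - <<'E'
from h import *
im=vision.capture("scene"); a=cv2.resize(im[120:230,250:350,::-1],None,fx=4,fy=4,interpolation=cv2.INTER_CUBIC); im=vision.capture("wrist"); b=cv2.resize(im[...,::-1],(400,300))
cv2.imwrite("pics/s6.png",np.hstack([a,cv2.copyMakeBorder(b,0,a.shape[0]-300,0,0,0)]))
E
```

```text
t 9.8833 pos [ 0.5011 -0.1207  0.0798] yaw_y 0.0179 q [-0.395  0.368 -0.407  0.795 -0.     1.158] F [-3.5  1.2  7.5] g 0.697
```

View pics/s6.png

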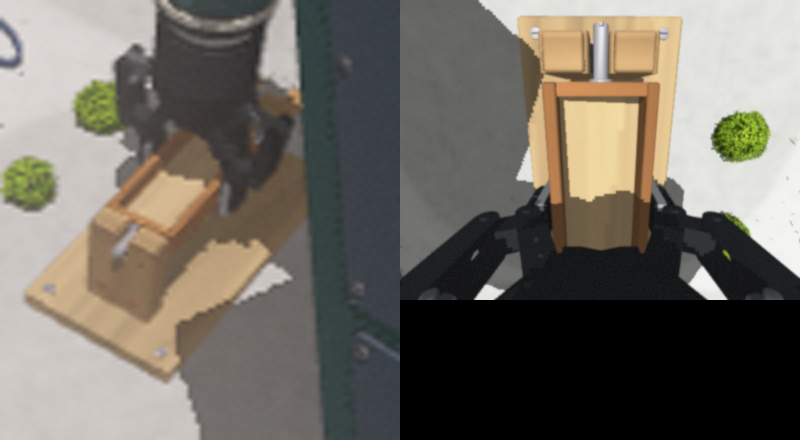

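Request:
apply_moves([
  [[0, 0, 2, 0, 1], [0, 0, 2, 0, 1], [0, 0, 3, 0, 1], [0, 0, 3, 0, 1], [0, 0, 4, 0, 1], [0, 0, 4, 0, 1], [0, 0, 4, 0, 1], [0, 0, 4, 0, 1], [0, 0, 4, 0, 1], [0, 0, 0, 0, 1]],
])

```text
clock: 10.82
ee_pos: [0.5015, -0.1208, 0.1101]
tcp_rot: [1.196, 1.217, -1.195]
force: [0.1, -0.5, -0.9]
grip_width: 0.698
```

Request:
apply_moves([
  [[0, 0, 6, 0, 1], [0, 0, 8, 0, 1], [0, 0, 8, 0, 1], [0, 0, 8, 0, 1], [0, 0, 8, 0, 1], [0, 0, 8, 0, 1], [0, 0, 8, 0, 1], [0, 0, 6, 0, 1], [0, 0, 5, 0, 1], [0, 0, 3, 0, 1], [0, 0, 2, 0, 1], [0, 0, 0, 0, 1], [0, 0, 0, 0, 1], [0, 0, 0, 0, 1], [0, 0, 0, 0, 1], [0, 0, 0, 0, 1]],
])

```text
clock: 12.15
ee_pos: [0.5011, -0.1207, 0.1791]
tcp_rot: [1.196, 1.218, -1.196]
force: [-0.3, -0.5, -2.3]
grip_width: 0.699
```

```bash
python3 st.py;  python3 - <<'E'
from h import *
im=vision.capture("scene"); a=cv2.resize(im[100:210,250:350,::-1],None,fx=4,fy=4,interpolation=cv2.INTER_CUBIC); im=vision.capture("wrist"); b=cv2.resize(im[...,::-1],(400,300))
np.save("pics/w7.npy",im)
cv2.imwrite("pics/s7.png",np.hstack([a,cv2.copyMakeBorder(b,0,a.shape[0]-300,0,0,0)]))
E
```

```text
t 12.15 pos [ 0.5011 -0.1207  0.1791] yaw_y 0.018 q [-0.395  0.284 -0.234  1.053 -0.     1.158] F [-0.3 -0.5 -2.3] g 0.699
```

View pics/s7.png

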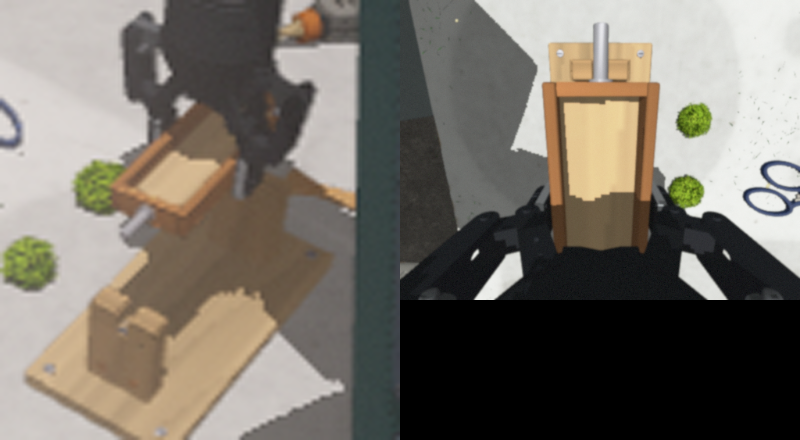

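```bash
python3 -c "
from h import *
print(robot.sign_off()); s=get_state(); print(s['clock'],s['ee_pos'],s['grip_width'],s['qvel'].round(4))"
```

```text
the job is handed in; nothing more can be done
None
the job is handed in; nothing more can be done
```

I turned the frame over on its pins so the recess faces up, then gripped it across its 60 mm width half-way along. I lifted it straight up and handed the job in while still holding it there.

**How it turned:**
- I pushed the +x edge down with the closed fingertips.
- I expected that push and the retreat to leave the frame near upright. The next picture showed it already past vertical, about 65° short of level.
- I pushed the upper rim over from the robot's side and pressed it down to level.

**Last checks, just before hand-in (clock 12.15 s):**
- **Height:** the gripper rose 99 mm (0.0798 to 0.1791 m).
- **Grip:** the opening stayed at 0.70, about 59 mm, through the lift. The downward force was 2.3 N, a little above the stated 1–2 N frame weight.
- **Level and slip:** the frame's rim sat at the same place in the wrist picture before and after the lift, so I saw no slip or tilt. I judged level by eye and did not measure the angle.
- **Pins and surroundings:** the pins were clear of the notches. Both moss cushions were in place. The path never went near the tape or brush, but I took no final picture of them.

**Disagreement:** the top and wrist cameras differed by up to 3 mm on the frame's x position. I gripped between the two, and the sideways force at the grip was only 3.5 N. My state reading after hand-in was refused, so nothing is confirmed for the final second.

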